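# Find the warped scale pan and rack the flat one

## Robot

A 6-joint arm with a two-finger parallel gripper is mounted at the origin on the work surface. World frame = base frame: x ahead of the robot, y to its left, z up, the work surface at z = 0. Lengths are in m, angles in rad, forces in N, time in s.
With the tool pointing down it reaches from about 0.4 to 0.825 m from the base axis. Payload 7 kg.
Tool frame: the origin (TCP) lies midway between the tips of the shut fingers; the grasp point (between the pads) lies 19 mm behind it; z points along the fingers, y is the direction in which the jaws open and shut (so a half turn about z gives the same grasp; the last joint's range is limited). The gripper opens to 88 mm and grips with 3 to 60 N. Pads are 19 mm wide; open, the fingers measure 130 mm over their backs; the gripper's body (78 mm by 193 mm) begins 47 mm behind the grasp point.
Start: joints at [-0.862, 0.359, 0.012, 0, -1.224, -0.288], TCP at [0.276, -0.616, 0.227] pointing down, gripper open.
Joint ranges: [-3.07, 3.07], [-1.43, 2.12], [-1.02, 1.25], [-3.03, 1.67], [-3.05, -0], [-3.03, 3.03]. Speed limits (rad/s): [2.39, 2.39, 3.01, 3.14, 3.14, 3.14].

## Interface

Orientations are given as a rotation vector (axis times angle).
In Python, from station import ctrl gives the robot as it stands. Calls block until the motion is done:
- ctrl.move_ptp(position, orientation): joint-space move of the TCP to a pose.
- ctrl.move_l(position, orientation=None, vel=0.15, f_stop=None): straight line of the TCP; orientation=None keeps the orientation; vel is the mean speed in m/s. With f_stop (N) it stops when the force on the tool has changed by that much, and returns True; else False.
- ctrl.set_joints(angles): joint-space move.
- ctrl.grip(opening, squeeze=None): finger opening in m; squeeze is the grip in N (None keeps the last); returns when the fingers have stopped.
- ctrl.sleep(seconds).
- ctrl.inverse_kinematics(position, orientation): joint angles nearest the present ones, or None.
- ctrl.get_state(): the state.
- ctrl.read_camera(name): name is "scene" or "top"; returns the picture (384x512x3 uint8, red, green, blue); there is no depth.
- ctrl.get_calibration(name): a dict with "fx", "fy", "cx", "cy" (pixels), "position" and "attitude" of the camera in the world. Camera axes: x right, y down, z forward; pixel columns grow to the right and rows downward; lengths in m; the calibration is good to about 2 mm. A picture is of the moment at which its call begins. get_calibration takes no time and is no camera call.
A pose or a line that the arm cannot do raises ctrl.MotionError and nothing moves.
- ctrl.sign_off(): hands the job in, once; it reports no verdict.
Trained networks look in the newest picture that a camera, given by its name, has taken for a name from the list of things; names that differ only in an ending like _2 or _b are one class to them, and where a whole thing is asked for, a point or a joint stands for the part that bears it (a point fixed in the world has none). Each returns a list of dicts, best first, with "conf" (0 to 1); they miss things now and then, are a little off and sometimes report something else, mostly with a low value. They report only what shows in the picture. A call takes as long as a camera call. They do not tell look-alikes from the thing itself.
- ctrl.spot_in(query, camera): "bbox" ([left, top, right, bottom] in pixels, round what is visible of it).
- ctrl.cut_out(query, camera): "pixels" (384x512 bool, what is visible of it) and "bbox" ([left, top, right, bottom] in pixels, round what is visible of it).
- ctrl.spot_point(query, camera): "point" ([column, row] in pixels: a listed point, or the origin of a listed thing).
The state is a dict: "time": time; "joint_positions": joint angles; "joint_vel": joint speeds; "tau": joint torques, N m; "tool_pos": TCP position; "eef_rot": TCP orientation; "wrist_force": force on the tool from outside, world axes, zero at the start; "torque": the same for the moment, N m; "finger_gap": finger opening in m.
Only numpy, scipy, OpenCV 4.12 (cv2) and the standard library are available. Lean on these libraries where they do the work, as an engineer would, in place of code of your own. Each camera call takes 0.05 s, during which the arm holds its last target.

## Task

One of the two steel scale pans on the dark stone surface plate is warped: press down on the blue-dotted corner of the pans until you have made the warped one rock under your fingers, and then leave that one on the stone. Lift the flat pan by its handle, set it down level on the open front of the rack's lower rails with the lip towards you and let go; then take it again by the lip and slide it fully home against the stop. Do not disturb the bottle or the jar.

Things in the scene. Friction and masses are not known exactly. Their poses are not given: they have to be found in the camera images.
- pan_1_handle (a point): Scale pan A: one of two look-alike steel pans, one of them warped, either may lie left or right. Deck 180 (x, +x away from the lip) x 110 mm (y), 0.4-0.6 kg. Point: middle of the black handle bar (60 along x, 14 wide, 16 tall, open beneath), over the middle of the deck, 42 mm above the feet's soles, 26 mm above the deck top. Four rubber feet 10 mm tall. Axes: pan's, z up.
- pan_1_dot (a point): Blue dot, 18 mm, on the deck top of pan A, 16 mm above the soles, at x +74, y +43 mm from the handle, by the foot at its far left corner. Warped pan: lies level at rest, but this foot hangs 4 mm clear of the stone; pressing the dot (over 1 N) tips the pan 0.05 rad until the foot touches, and it tips back when let go. Flat pan: does not give.
- pan_1_lip (a point): Upright steel lip of pan A at its rear (-x) end, towards the robot: 8 mm thick (x), 60 mm wide (y), from the deck top to 28 mm above it. Point: middle of the lip, 14 mm above the deck top, 30 mm above the soles, at x -86 mm from the handle, 4 mm inside the pan's rear edge.
- pan_2_handle (a point): Scale pan B: one of two look-alike steel pans, one of them warped, either may lie left or right. Deck 180 (x, +x away from the lip) x 110 mm (y), 0.4-0.6 kg. Point: middle of the black handle bar (60 along x, 14 wide, 16 tall, open beneath), over the middle of the deck, 42 mm above the feet's soles, 26 mm above the deck top. Four rubber feet 10 mm tall. Axes: pan's, z up.
- pan_2_dot (a point): Blue dot, 18 mm, on the deck top of pan B, 16 mm above the soles, at x +74, y +43 mm from the handle, by the foot at its far left corner. Warped pan: lies level at rest, but this foot hangs 4 mm clear of the stone; pressing the dot (over 1 N) tips the pan 0.05 rad until the foot touches, and it tips back when let go. Flat pan: does not give.
- pan_2_lip (a point): Upright steel lip of pan B at its rear (-x) end, towards the robot: 8 mm thick (x), 60 mm wide (y), from the deck top to 28 mm above it. Point: middle of the lip, 14 mm above the deck top, 30 mm above the soles, at x -86 mm from the handle, 4 mm inside the pan's rear edge.
- stone: dark stone surface plate, fixed, 220 mm (its x) by 320 mm (its y), top 40 mm above the bench; both pans stand on it side by side along its y. Origin: centre of its underside, on the bench.
- rack: Pan rack, fixed, its mouth facing its -x, roughly to the robot. Origin: on the bench, midway between the rails. Housing (white frame, clear sides and roof): x 30 to 130 mm, 144 wide, 160 tall. Lower aluminium rails from x -200 (open above, in front of the housing) to the stop. Side guides 124 mm apart rise 14 mm above the ledges. Upper rails: taken by a fixed small pan, underside 92 mm above the bench.
- rack_front (a point): Where a pan's middle goes when first set down on the lower rails, clear of the housing: mid-way between the rails at rack x -105 mm, at ledge top, 30 mm above the bench (the feet's soles stand here). The ledges run 30 to 62 mm either side of the middle. Axes: rack's.
- rack_home (a point): Where a pan's middle is when fully home, its front edge on the blue stop (face at rack x +115 mm): rack x +25 mm, at ledge top, 30 mm above the bench. The pan lies with its x along the rack's x, its lip then about 90 mm in front of the housing. Axes: rack's.
- bottle: bystander: loose white plastic bottle, 84 mm dia, 180 mm tall, 0.5 kg, behind the stone. Origin: centre of its foot.
- jar: bystander: loose amber jar with blue cap, 60 mm dia, 80 mm tall, on the right. Origin: centre of its foot.
There are look-alikes about, which are no part of the job. What is shaped like the part that bears pan_1_handle but turquoise is not meant.

How it is judged:
On the way, in this order (a step that is already met when the one before it is completed fails the run):
1. the warped pan, standing on the stone, is pressed so that it rocks over by more than 0.03 rad (it can tip 0.05) (x of pan_1_handle in the frame of stone between -0.09 and 0.09 m and y of pan_1_handle in the frame of stone between -0.14 and 0.14 m and z of pan_1_handle in the frame of stone between 0.074 and 0.087 m and angle between pan_1_handle's own z axis and vertical between 0.03 and 0.09 rad and contact force between the fingers and pan_1 above 0.3 N and contact force between pan_1 and stone above 2 N), for 0.1 s.
2. the flat pan stands level on the lower rails, still short of home by 25 mm or more, let go and still (y of pan_2_handle in the frame of rack between -0.012 and 0.012 m and z of pan_2_handle in the frame of rack between 0.066 and 0.078 m and angle between pan_2_handle's own z axis and vertical below 0.03 rad and angle between the x axis of pan_2_handle and the x axis of rack, either way round below 0.1 rad and x of pan_2_handle in the frame of rack between -0.13 and 0 m and contact force between the fingers and pan_2 below 0.1 N and linear speed of pan_2 below 0.02 m/s), for 0.2 s.
At the end, for the whole second after the job is handed in: The flat pan is on the lower rails of the rack, level (0.03 rad), lip to the front, its middle within 8 mm of fully home, let go and still; the warped pan stands on the stone (y of pan_2_handle in the frame of rack between -0.012 and 0.012 m and z of pan_2_handle in the frame of rack between 0.066 and 0.078 m and angle between pan_2_handle's own z axis and vertical below 0.03 rad and angle between the x axis of pan_2_handle and the x axis of rack, either way round below 0.1 rad and x of pan_2_handle in the frame of rack between 0.017 and 0.032 m and x of pan_1_handle in the frame of stone between -0.09 and 0.09 m and y of pan_1_handle in the frame of stone between -0.14 and 0.14 m and z of pan_1_handle in the frame of stone between 0.074 and 0.087 m and angle between pan_1_handle's own z axis and vertical below 0.08 rad and linear speed of each of pan_2, pan_1 below 0.02 m/s and contact force between the fingers and pan_2 below 0.1 N and x of rack in the frame of pan_2_handle below 0 m); the robot touches nothing.
It fails at once if the bottle or jar is pushed more than 20 mm or tipped (distance of any of bottle, jar from where it was at the start of the episode above 0.02 m or angle between any of bottle, jar's own z axis and vertical above 0.3 rad).
It fails at once if the warped pan is lifted off or pushed off the stone (not (x of pan_1_handle in the frame of stone between -0.09 and 0.09 m and y of pan_1_handle in the frame of stone between -0.14 and 0.14 m and z of pan_1_handle in the frame of stone between 0.074 and 0.087 m)).
It also fails if it takes over 67 s, if anything falls off the work surface, if the arm or the gripper's body presses on something with over 40 N, if the wrist force passes 120 N, or if a joint passes its speed limit or range.

## Working session

There is one attempt and no reset: what is moved stays moved. The work goes in short steps, each a Python script; the robot and the scene stay as the last script left them, time stands still between calls to the robot, and variables do not carry over. Pictures are saved under pics/ and viewed, and the job is handed in when it is done.

```bash
ls; mkdir -p pics; cat > h.py <<'E'
import numpy as np, cv2
from station import ctrl
from scipy.spatial.transform import Rotation as R
def cal(n):
    c=ctrl.get_calibration(n); return c
def camR(c):
    a=np.array(c["attitude"],float)
    if a.shape==(3,3): return a
    return R.from_rotvec(a).as_matrix() if a.size==3 else R.from_quat(a).as_matrix()
def ray(n,p,z):
    c=cal(n); d=camR(c)@np.array([(p[0]-c["cx"])/c["fx"],(p[1]-c["cy"])/c["fy"],1]); o=np.array(c["position"])
    return o+d*(z-o[2])/d[2]
def proj(n,P):
    c=cal(n); q=camR(c).T@(np.array(P)-np.array(c["position"])); return q[0]/q[2]*c["fx"]+c["cx"],q[1]/q[2]*c["fy"]+c["cy"]
def shot(n,f,crop=None,k=1):
    im=ctrl.read_camera(n)
    o=im[...,::-1]
    if crop: o=o[crop[1]:crop[3],crop[0]:crop[2]]
    cv2.imwrite("pics/"+f,cv2.resize(o,None,fx=k,fy=k,interpolation=cv2.INTER_CUBIC)); return im
def down(yaw):  # tool z down, tool x at angle yaw
    c,s=np.cos(yaw),np.sin(yaw)
    return R.from_matrix(np.array([[c,s,0],[s,-c,0],[0,0,-1]])).as_rotvec()
E
python3 - <<'E'
from h import *
for n in("scene","top"):
    print(n,ctrl.get_calibration(n)); shot(n,n+"0.png",k=1.5)
    for q in("pan_1_handle","pan_1_dot","pan_1_lip","stone","rack","rack_front","rack_home","bottle","jar"):
        print(q,[(np.round(r["point"],1).tolist(),round(r["conf"],2)) for r in ctrl.spot_point(q,n)])
s=ctrl.get_state();print({k:np.round(v,3) for k,v in s.items()}, R.from_rotvec(s["eef_rot"]).as_matrix().round(2))
E
```

```text
pics
scene {'fx': 432.5033321209458, 'fy': 432.5033321209458, 'cx': 253.75878245955516, 'cy': 187.42707070740758, 'position': array([ 0.96949826, -0.66589514,  1.14140075]), 'attitude': array([-2.39975253, -0.87069394,  0.27163105])}
pan_1_handle [([172.8, 184.4], 0.86), ([253.4, 81.4], 0.65), ([321.8, 109.9], 0.58)]
pan_1_dot [([229.2, 88.1], 0.95), ([202.6, 172.5], 0.8), ([349.2, 113.6], 0.78)]
pan_1_lip [([299.0, 103.7], 0.91), ([274.6, 91.4], 0.74), ([147.5, 186.3], 0.68)]
stone [([311.4, 140.2], 0.89)]
rack [([261.0, 261.2], 0.96)]
rack_front [([243.6, 223.3], 0.97)]
rack_home []
bottle [([366.3, 192.3], 0.91)]
jar [([165.6, 303.6], 0.58), ([363.7, 194.4], 0.5), ([328.2, 148.7], 0.41)]
top {'fx': 484.6552319643267, 'fy': 484.6552319643267, 'cx': 253.99890830562856, 'cy': 190.50116570537025, 'position': array([ 0.19410926, -0.0776181 ,  1.67687864]), 'attitude': array([-2.1209706 ,  2.13902776, -0.20563454])}
pan_1_handle [([137.9, 288.0], 0.97), ([136.2, 197.4], 0.88), ([290.1, 253.9], 0.75), ([158.5, 195.3], 0.75)]
pan_1_dot [([156.6, 304.7], 0.7), ([122.2, 179.6], 0.66), ([159
[... 215 characters left out ...]
_front [([281.9, 180.8], 0.72), ([297.5, 147.0], 0.47)]
rack_home [([299.1, 146.5], 0.71)]
bottle [([185.9, 124.9], 0.55)]
jar [([368.3, 185.9], 0.6)]
{'time': np.float64(1.0), 'joint_positions': array([-0.862,  0.359,  0.012, -0.   , -1.224, -0.288]), 'joint_vel': array([ 0.001, -0.   , -0.001, -0.001, -0.   , -0.001]), 'tau': array([ 1.0000e-03, -5.8239e+01,  2.9330e+01,  7.0030e+00,  1.2000e-02,
       -0.0000e+00]), 'tool_pos': array([ 0.276, -0.616,  0.227]), 'eef_rot': array([ 0.656, -3.072, -0.   ]), 'wrist_force': array([-0.239,  0.283, -0.177]), 'torque': array([ 0.   , -0.037,  0.048]), 'finger_gap': np.float64(0.087)} [[-0.91 -0.41 -0.  ]
 [-0.41  0.91  0.  ]
 [-0.    0.   -1.  ]]
```

View pics/scene0.png

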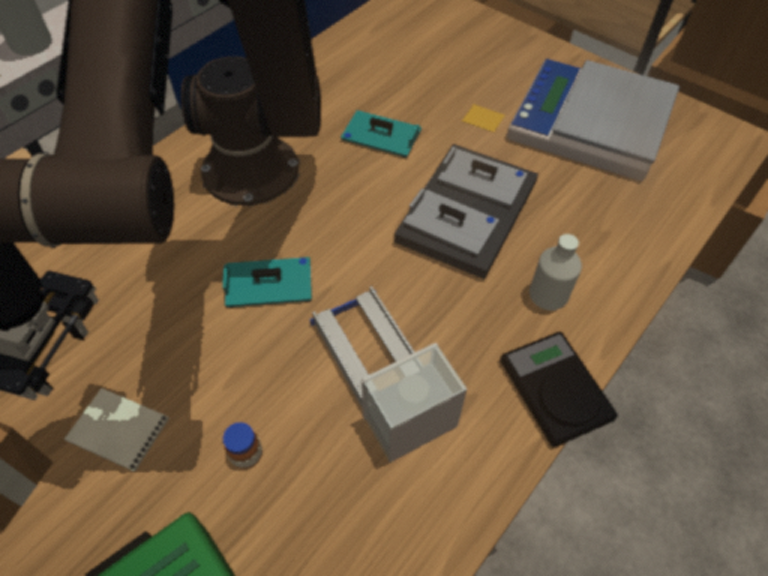

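View pics/top0.png

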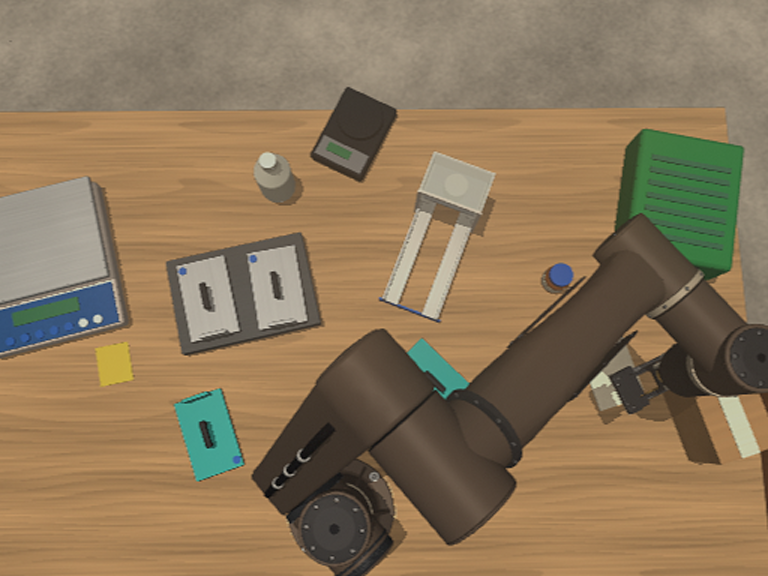

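The pans in question are the two steel ones on the stone, at top (137,197) and (184,190). The turquoise ones at top (138,288) and (290,254) are look-alikes, so I'll leave those alone. Next is an enlarged crop to confirm.

```bash
python3 - <<'E'
from h import *
shot("top","topc.png",(100,90,340,240),3.3)
shot("scene","scc.png",(200,80,370,310),2.6)
for n in("top","scene"):
    for q in("pan_1_handle","pan_1_lip","stone","rack"):
        print(n,q,[(np.round(r["bbox"],1).tolist(),round(r["conf"],2)) for r in ctrl.spot_in(q,n)])
E
```

```text
top pan_1_handle [([271.3, 227.3, 312.0, 263.5], 0.93), ([117.3, 170.7, 160.3, 223.9], 0.92), ([115.1, 258.6, 158.7, 320.9], 0.68)]
top pan_1_lip [([115.8, 259.5, 162.9, 320.0], 0.77), ([117.8, 171.0, 155.8, 228.5], 0.7), ([275.1, 226.0, 310.2, 264.6], 0.62)]
top stone [([106.5, 155.6, 213.9, 236.0], 0.75)]
top rack [([254.0, 99.7, 328.6, 214.4], 0.86)]
scene pan_1_handle [([294.8, 96.3, 348.5, 140.8], 0.89), ([228.5, 75.9, 284.6, 103.1], 0.87), ([141.6, 174.0, 207.9, 204.8], 0.87), ([271.0, 125.9, 331.6, 172.4], 0.55)]
scene pan_1_lip [([291.6, 99.6, 348.4, 136.5], 0.97), ([149.0, 172.4, 208.5, 204.8], 0.8), ([228.8, 75.8, 279.3, 104.6], 0.7)]
scene stone [([262.2, 96.6, 357.5, 187.0], 0.55)]
scene rack [([204.9, 196.1, 312.3, 304.5], 0.6)]
```

View pics/topc.png

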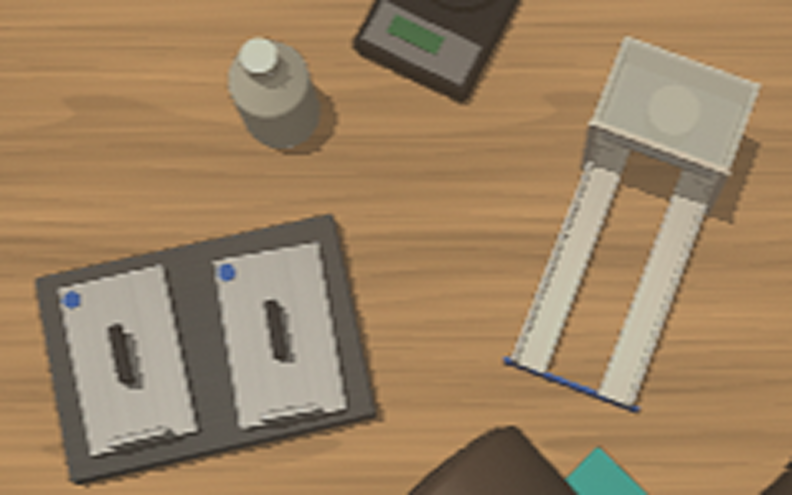

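View pics/scc.png

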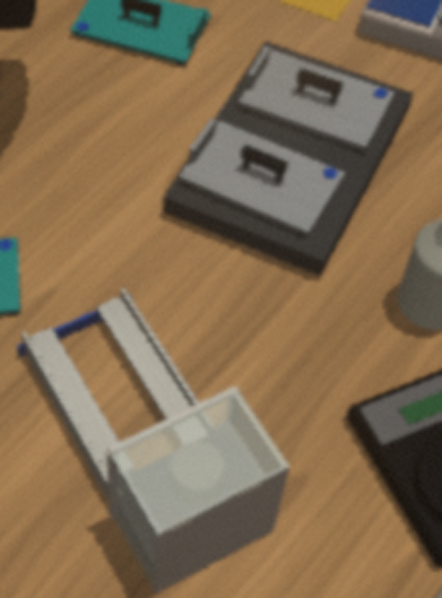

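```bash
cat > fit.py <<'E'
from h import *
from scipy.optimize import least_squares
TC=lambda p:(100+(p[0]+.5)/3.3-.5,90+(p[1]+.5)/3.3-.5)
SC=lambda p:(200+(p[0]+.5)/2.6-.5,80+(p[1]+.5)/2.6-.5)
def fit(pts,x0,extra=True):
    def P(v,m): c,s=np.cos(v[2]),np.sin(v[2]); return [v[0]+c*m[0]-s*m[1],v[1]+s*m[0]+c*m[1],m[2]]
    f=lambda v:np.concatenate([np.subtract(proj(n,P(v,m)),p) for n,p,m in pts])
    r=least_squares(f,x0,loss="soft_l1"); return r.x,r.fun.reshape(-1,2).round(1).tolist()
if __name__=="__main__":
    D=.056
    def pan(t,s): 
        ms=[(.074,.043,D),(.09,.055,D),(.09,-.055,D),(-.09,-.055,D),(-.09,.055,D),(0,0,.09)]
        return [("top",TC(p),m) for p,m in zip(t,ms) if p]+[("scene",SC(p),m) for p,m in zip(s,ms) if p]
    L=pan([(71,299),(58,290),(162,266),(197,433),(92,457)],[(381,93),(396,94),(366,147),None,None,(320,77)])
    Rr=pan([(227,272),(213,262),(319,242),(347,408),(240,430)],[(330,173),(345,173),(309,233),None,None,(264,157)])
    print("L",fit(L,[.6,.3,.2])); print("R",fit(Rr,[.6,.2,.2]))
    st=[("top",TC(p),m) for p,m in zip([(36,278),(333,214),(378,414),(76,481)],[(.11,.16,.04),(.11,-.16,.04),(-.11,-.16,.04),(-.11,.16,.0)])]
    st+=[("scene",SC(p),m) for p,m in zip([(412,94),(321,266)],[(.11,.16,.04),(.11,-.16,.04)])]
    print("S",fit(st,[.6,.2,.2]))
    hz=[(.13,.072,.16),(.13,-.072,.16),(.03,-.072,.16),(.03,.072,.16)]
    rk=[("top",TC(p),m) for p,m in zip([(627,38),(759,87),(728,173),(590,125)],hz)]
    rk+=[("scene",SC(p),m) for p,m in zip([(288,466),(160,530),(108,460),(235,391)],[hz[0],hz[1],hz[2],hz[3]])]
    v,r=fit(rk,[.6,-.1,-.3]);print("K",v,r)
    for z in(.03,.044):
        for y in (.03,.062,-.03,-.062):
            c,s=np.cos(v[2]),np.sin(v[2]);P=[v[0]-c*.2-s*y,v[1]-s*.2+c*y,z]
            a=proj("top",P);b=proj("scene",P)
            print(z,y,np.round([(a[0]-100)*3.3,(a[1]-90)*3.3,(b[0]-200)*2.6,(b[1]-80)*2.6]))
    print("bottle",ray("top",(185.9,124.9),0),ray("scene",(366.3,192.3),0),"jar",ray("top",(368.3,185.9),0),ray("scene",(165.6,303.6),0))
E
python3 fit.py
```

```text
L (array([0.47036886, 0.29847992, 0.22827974]), [[0.0, -0.0], [-0.4, -1.0], [-0.2, -1.0], [-0.2, -0.8], [-0.7, -0.4], [-1.0, 0.2], [-1.2, -0.9], [-0.7, -0.1], [-0.7, 0.3]])
R (array([0.49563662, 0.14217029, 0.18120694]), [[-0.2, -0.2], [-0.1, -1.0], [-0.6, -0.8], [-0.1, -0.0], [0.1, -0.6], [-0.7, 0.3], [-0.5, -0.3], [-0.6, -0.3], [-0.4, -0.3]])
S (array([0.48723833, 0.2215573 , 0.20617533]), [[-0.5, -1.0], [0.7, -0.6], [-0.4, 0.1], [1.0, 0.9], [0.2, 0.0], [-0.2, -1.2]])
K [ 0.63076254 -0.23206907 -0.36805237] [[-0.8, -1.4], [0.5, -1.5], [-0.1, -0.0], [0.1, -0.5], [0.3, -0.1], [-0.9, 1.9], [-0.5, -4.3], [-0.5, -2.0]]
0.03 0.03 [544. 372.  93. 306.]
0.03 0.062 [515. 362. 117. 296.]
0.03 -0.03 [598. 393.  47. 327.]
0.03 -0.062 [627. 403.  23. 338.]
0.044 0.03 [544. 370.  92. 300.]
0.044 0.062 [515. 360. 116. 289.]
0.044 -0.03 [599. 391.  47. 321.]
0.044 -0.062 [628. 401.  22. 332.]
bottle [0.74637311 0.14777351 0.        ] [0.74741215 0.16644388 0.        ] jar [ 0.51748873 -0.49937343  0.        ] [ 0.52223305 -0.49873832  0.        ]
```

```bash
cat > ov.py <<'E'
from h import *
import sys
def overlay(n,crop,k,f,lines):
    im=ctrl.read_camera(n)[...,::-1][crop[1]:crop[3],crop[0]:crop[2]]
    im=cv2.resize(im,None,fx=k,fy=k,interpolation=cv2.INTER_CUBIC).copy()
    for v,ms,col in lines:
        c,s=np.cos(v[2]),np.sin(v[2]);q=[]
        for m in ms:
            a=proj(n,[v[0]+c*m[0]-s*m[1],v[1]+s*m[0]+c*m[1],m[2]])
            q.append([(a[0]+.5-crop[0])*k-.5,(a[1]+.5-crop[1])*k-.5])
        cv2.polylines(im,[np.int32(np.round(q))],False,col,1,cv2.LINE_AA)
    cv2.imwrite("pics/"+f,im)
def rect(x0,x1,y0,y1,z): return [(x0,y0,z),(x1,y0,z),(x1,y1,z),(x0,y1,z),(x0,y0,z)]
E
python3 - <<'E'
from ov import *
K=[.63076,-.23207,-.36805]
g,r=(0,255,0),(0,0,255)
ln=[(K,rect(.03,.13,-.072,.072,.16),r),(K,rect(-.2,.03,.03,.062,.03),g),(K,rect(-.2,.03,-.062,-.03,.03),g)]
overlay("top",(240,95,340,225),4.6,"ovt.png",ln)
overlay("scene",(200,180,320,310),4.6,"ovs.png",ln)
E
```

```text
(no output)
```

View pics/ovt.png

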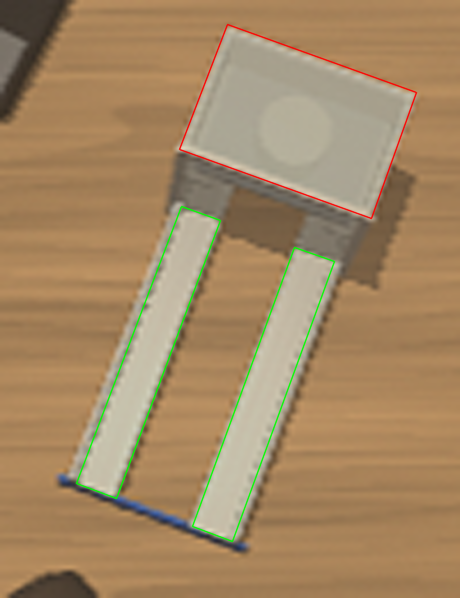

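View pics/ovs.png

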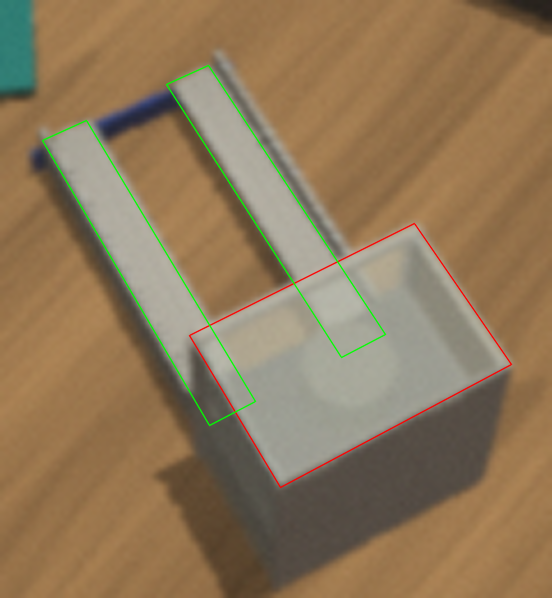

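```bash
cat > poses.py <<'E'
import numpy as np
L=[.4704,.2985,.2283]; Rt=[.4956,.1422,.1812]; K=[.63076,-.23207,-.36805]
def at(v,x,y,z): c,s=np.cos(v[2]),np.sin(v[2]); return [v[0]+c*x-s*y,v[1]+s*x+c*y,z]
E
python3 - <<'E'
from h import *; from poses import *
for nm,P in(("Ldot",(at(L,.074,.043,.06),L[2])),("Rdot",(at(Rt,.074,.043,.06),Rt[2])),("Lh",(at(L,0,0,.07),L[2])),("Rh",(at(Rt,0,0,.07),Rt[2])),("front",(at(K,-.105,0,.07),K[2])),("lipfront",(at(K,-.191,0,.05),K[2])),("liphome",(at(K,-.061,0,.05),K[2]))):
    for d in(0,np.pi):
        for z in(P[0][2],.28):
            q=ctrl.inverse_kinematics([*P[0][:2],z],down(P[1]+d)); print(nm,d,z,np.hypot(*P[0][:2]).round(3),None if q is None else np.round(q,2))
for P in (at(K,-.191,0,.05),at(K,-.25,0,.05)):
  for t in (.3,.5,.8):
    M=R.from_rotvec(down(K[2]+np.pi)).as_matrix()
    for sg in(1,-1):
        M2=R.from_rotvec(sg*t*np.array([-np.sin(K[2]),np.cos(K[2]),0])).as_matrix()@M
        q=ctrl.inverse_kinematics(P,R.from_matrix(M2).as_rotvec());print(t,sg,M2[:,2].round(2),None if q is None else np.round(q,2))
E
```

```text
Ldot 0 0.06 0.641 [ 0.89  0.45 -0.26  0.   -0.86  0.9 ]
Ldot 0 0.28 0.641 [ 0.89  0.28  0.02  0.   -1.31  0.9 ]
Ldot 3.141592653589793 0.06 0.641 [ 0.89  0.45 -0.26  0.   -0.86 -2.24]
Ldot 3.141592653589793 0.28 0.641 [ 0.89  0.28  0.02  0.   -1.31 -2.24]
Rdot 0 0.06 0.595 [ 0.67  0.38 -0.37  0.   -0.81  1.08]
Rdot 0 0.28 0.595 [ 0.67  0.2  -0.09  0.   -1.29  1.08]
Rdot 3.141592653589793 0.06 0.595 [ 0.67  0.38 -0.37  0.   -0.81 -2.06]
Rdot 3.141592653589793 0.28 0.595 [ 0.67  0.2  -0.09  0.   -1.29 -2.06]
Lh 0 0.07 0.557 [ 0.92  0.32 -0.45  0.   -0.8   0.88]
Lh 0 0.28 0.557 [ 0.92  0.13 -0.17  0.   -1.27  0.88]
Lh 3.141592653589793 0.07 0.557 [ 0.92  0.32 -0.45  0.   -0.8  -2.26]
Lh 3.141592653589793 0.28 0.557 [ 0.92  0.13 -0.17  0.   -1.27 -2.26]
Rh 0 0.07 0.516 [ 0.66  0.26 -0.54  0.   -0.77  1.09]
Rh 0 0.28 0.516 [ 0.66  0.06 -0.25  0.   -1.26  1.09]
Rh 3.141592653589793 0.07 0.516 [ 0.66  0.26 -0.54  0.   -0.77 -2.05]
Rh 3.141592653589793 0.28 0.516 [ 0.66  0.06 -0.25  0.   -1.26 -2.05]
front 0 0.07 0.567 [-0.    0.33 -0.42  0.   -0.81  1.21]
front 0 0.28 0.567 [-0.    0.15 -0.
[... 649 characters left out ...]
653589793 0.28 0.611 [-0.03  0.23 -0.05  0.   -1.29 -1.91]
0.3 1 [-0.28  0.11 -0.96] [-0.02  0.42 -0.35 -0.11 -1.09 -1.85]
0.3 -1 [ 0.28 -0.11 -0.96] None
0.5 1 [-0.45  0.17 -0.88] [-0.06  0.54 -0.19 -0.15 -1.32 -1.8 ]
0.5 -1 [ 0.45 -0.17 -0.88] None
0.8 1 [-0.67  0.26 -0.7 ] [-0.1   0.73  0.02 -0.19 -1.63 -1.77]
0.8 -1 [ 0.67 -0.26 -0.7 ] [-0.82  0.14 -0.89 -2.12 -0.37  0.91]
0.3 1 [-0.28  0.11 -0.96] [ 0.02  0.34 -0.48 -0.13 -1.04 -1.87]
0.3 -1 [ 0.28 -0.11 -0.96] None
0.5 1 [-0.45  0.17 -0.88] [-0.03  0.47 -0.33 -0.17 -1.25 -1.82]
0.5 -1 [ 0.45 -0.17 -0.88] None
0.8 1 [-0.67  0.26 -0.7 ] [-0.08  0.66 -0.13 -0.21 -1.55 -1.77]
0.8 -1 [ 0.67 -0.26 -0.7 ] [-0.89  0.06 -0.97 -2.02 -0.41  0.87]
```

```bash
cat > press.py <<'E'
from h import *; from poses import *
def press(v):
    o=down(v[2]); ctrl.grip(0.0)
    p=at(v,.074,.043,.12); ctrl.move_ptp([*p[:2],.12],o)
    ctrl.move_l([*p[:2],.068],vel=.12)
    w0=np.array(ctrl.get_state()["wrist_force"])
    for z in (.060,.058,.0565,.055,.054,.053,.052,.051,.0505,.050):
        hit=ctrl.move_l([*p[:2],z],vel=.02,f_stop=6)
        s=ctrl.get_state(); print(z,hit,round(s["tool_pos"][2],4),(np.array(s["wrist_force"])-w0).round(1))
        if hit: break
    ctrl.sleep(.2)
    s=ctrl.get_state(); print(round(s["tool_pos"][2],4),(np.array(s["wrist_force"])-w0).round(1))
E
python3 - <<'E'
from press import *
s=ctrl.get_state();p=s["tool_pos"]; ctrl.move_l([p[0],p[1],.3],vel=.25)
ctrl.move_ptp(at(L,.074,.043,.28),down(L[2]))
press(L)
shot("scene","pL.png",(220,60,390,190),4.5)
print(ctrl.get_state()["time"])
E
```

```text
0.06 False 0.0599 [-0.   0.1  0.6]
0.058 False 0.0579 [-0.5  0.3  0.7]
0.0565 False 0.0565 [-0.3  0.4 -0.2]
0.055 False 0.0551 [-1.2  1.8  1. ]
0.054 False 0.0541 [-0.2  1.4  1.4]
0.053 False 0.0532 [0.6 1.3 2.8]
0.052 False 0.053 [-1.9  1.1  7.9]
0.051 False 0.0528 [-3.7  0.1 14.2]
0.0505 False 0.0528 [-6.3 -0.8 18. ]
0.05 False 0.0527 [-7.3 -1.6 21.1]
0.0527 [-7.9 -1.2 20. ]
11.2917
```

View pics/pL.png

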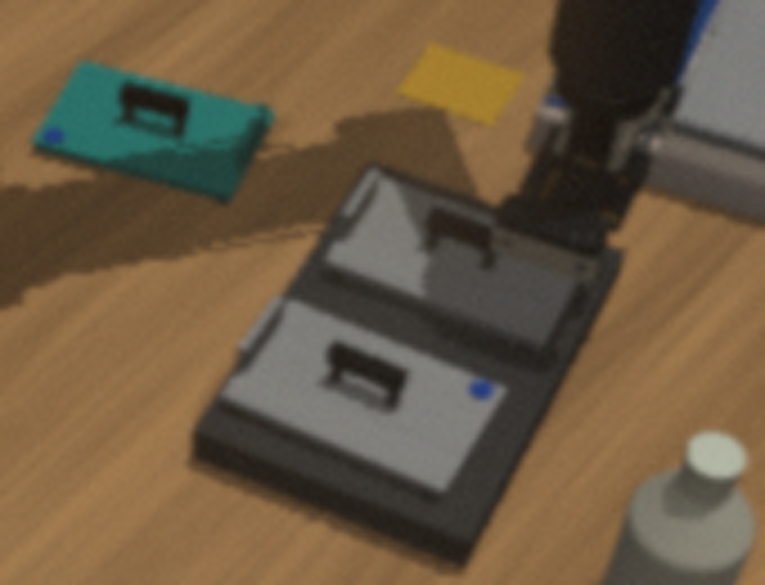

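```bash
python3 - <<'E'
from press import *
p=at(L,.074,.043,.12); ctrl.move_l([*p[:2],.15],vel=.15)
v=Rt
o=down(v[2]); p=at(v,.074,.043,.12); ctrl.move_ptp([*p[:2],.15],o)
ctrl.move_l([*p[:2],.068],vel=.15)
w0=np.array(ctrl.get_state()["wrist_force"])
for z in (.0585,.057,.056,.055,.054,.053):
    ctrl.move_l([*p[:2],z],vel=.03)
    s=ctrl.get_state(); f=(np.array(s["wrist_force"])-w0).round(1);print(z,round(s["tool_pos"][2],4),f)
    if f[2]>10:break
ctrl.move_l([*p[:2],.15],vel=.15)
print(ctrl.get_state()["time"])
E
```

```text
0.0585 0.0585 [-1.  -0.9 -0.6]
0.057 0.057 [-1.2 -1.4 -0.8]
0.056 0.0564 [-1.3 -0.4  2.2]
0.055 0.0563 [-4.3 -1.  10.9]
15.5
```

```bash
python3 - <<'E'
from h import *; from poses import *
o=down(Rt[2]); p=at(Rt,0,0,0)
ctrl.move_l([*p[:2],.15],vel=.2); ctrl.grip(.05,40)
ctrl.move_l([*p[:2],.064],vel=.1)
ctrl.grip(0,40); print("gap",ctrl.get_state()["finger_gap"])
ctrl.move_l([*p[:2],.14],vel=.1)
s=ctrl.get_state(); print("gap",s["finger_gap"],np.round(s["wrist_force"],1),s["time"])
shot("scene","lift.png",(180,40,390,230),3.5)
E
```

```text
gap 0.013183403141452379
gap 0.013563956974648404 [-1.3  0.2 -4.4] 19.6417
```

View pics/lift.png

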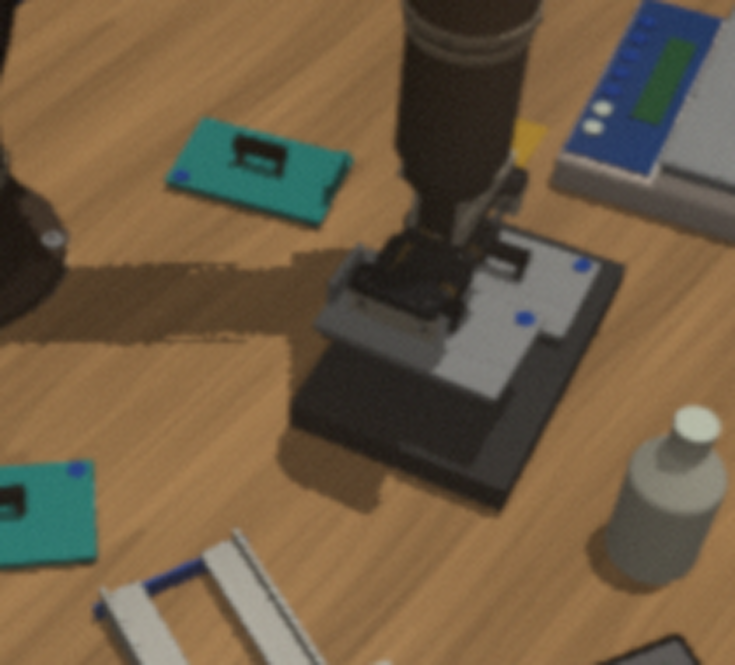

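The flat pan is in hand and level, with its dot at scene px (330,131). The warped pan is still on the stone. Next I'll carry the flat pan over to above the rails.

```bash
python3 - <<'E'
from ov import *; from poses import *
print("exp dot",proj("scene",at(Rt,.074,.043,.132)))
s=ctrl.get_state();p=s["tool_pos"]
p=at(K,-.105,0,0)
ctrl.move_ptp([*p[:2],.15],down(K[2]))
ctrl.move_l([*p[:2],.085],vel=.15)
v=[p[0],p[1],K[2]]; z=.046+.085-.054
g=(0,255,0)
ln=[(v,rect(-.09,.09,-.055,.055,z),g),(v,rect(.073,.075,.042,.044,z),g),(K,rect(-.2,.03,.062,-.062,.044),(0,0,255))]
overlay("top",(230,90,350,240),4,"o2t.png",ln)
overlay("scene",(190,150,330,310),3.7,"o2s.png",ln)
print(ctrl.get_state()["time"])
E
```

```text
exp dot (np.float64(329.2706385133118), np.float64(130.71887686740752))
21.65
```

View pics/o2t.png

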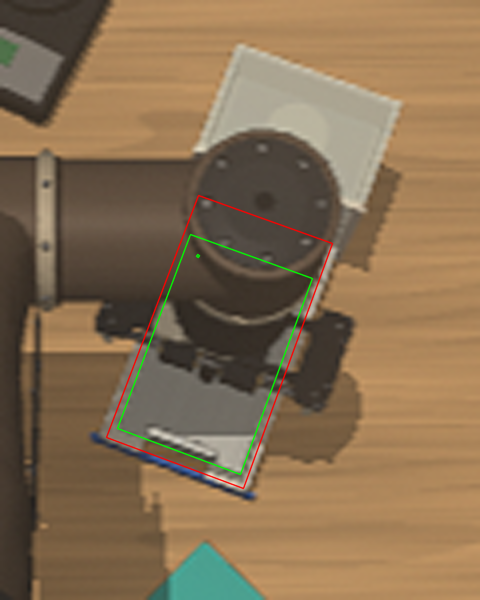

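View pics/o2s.png

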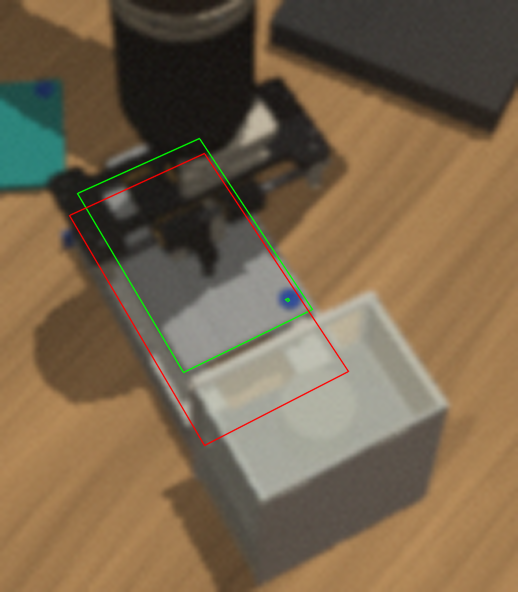

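The pan overlay matches to within about 1 mm and sits between the guides. I'll lower it until it touches.

```bash
python3 - <<'E'
from ov import *; from poses import *
p=at(K,-.105,0,0)
w0=np.array(ctrl.get_state()["wrist_force"])
ctrl.move_l([*p[:2],.060],vel=.1)
print(ctrl.move_l([*p[:2],.050],vel=.03,f_stop=5))
s=ctrl.get_state();print(s["tool_pos"],np.round(s["wrist_force"]-w0,1))
ctrl.grip(.05); ctrl.sleep(.2)
ctrl.move_l([*p[:2],.15],vel=.15)
q=at(K,-.191,0,0); ctrl.move_l([*q[:2],.15],vel=.15)
g=(0,255,0); v=[p[0],p[1],K[2]]; z=.046
ln=[(v,rect(-.09,.09,-.055,.055,z),g),(v,rect(.073,.075,.042,.044,z),g),(v,rect(-.09,-.082,-.03,.03,.074),(0,0,255))]
overlay("scene",(190,150,330,310),3.7,"o3s.png",ln)
overlay("top",(230,90,350,240),4,"o3t.png",ln)
print(ctrl.get_state()["time"])
E
```

```text
True
[ 0.53390306 -0.19443285  0.05385948] [-0.2  0.6  9. ]
24.9917
```

View pics/o3s.png

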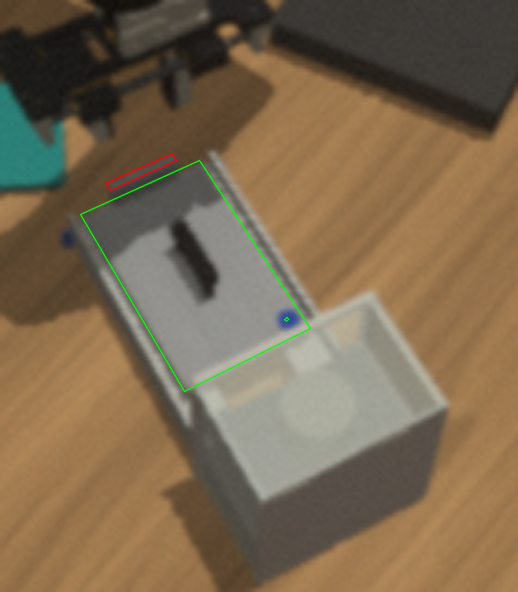

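View pics/o3t.png

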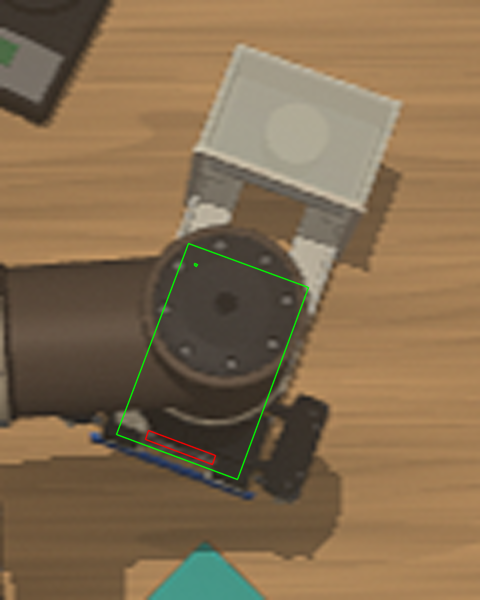

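Now the lip. It's 60 mm wide, so I'll grip it across its width. That keeps the gripper body's narrow side towards the housing.

```bash
python3 - <<'E'
from ov import *; from poses import *
ctrl.grip(.088,15)
q=at(K,-.191,0,0); ctrl.move_l([*q[:2],.051],vel=.1)
ctrl.grip(.0,15); print(ctrl.get_state()["finger_gap"])
q=at(K,-.069,0,0); print(ctrl.move_l([*q[:2],.051],vel=.1,f_stop=15))
s=ctrl.get_state(); print(s["tool_pos"],np.round(s["wrist_force"],1))
if np.hypot(*(np.array(s["tool_pos"])[:2]-q[:2]))<.003:
    q=at(K,-.054,0,0); print(ctrl.move_l([*q[:2],.051],vel=.03,f_stop=10))
s=ctrl.get_state(); d=np.array(s["tool_pos"])[:2]-K[:2]; print("rack x",d@[np.cos(K[2]),np.sin(K[2])],np.round(s["wrist_force"],1),s["finger_gap"],s["time"])
E
```

```text
0.0599039780169092
True
[ 0.45357028 -0.16411464  0.05115044] [-1.   0.2  4.8]
rack x -0.1897735705651669 [-1.   0.2  4.8] 0.059843723584469065 27.8083
```

```bash
python3 - <<'E'
from ov import *; from poses import *
u=np.array([np.cos(K[2]),np.sin(K[2])])
def x(): s=ctrl.get_state(); return round(float((np.array(s["tool_pos"])[:2]-K[:2])@u),4),np.round(s["wrist_force"],1),round(s["finger_gap"],4),s["time"]
q=at(K,-.17,0,0); print(ctrl.move_l([*q[:2],.051],vel=.04,f_stop=25)); print(x())
q=at(K,-.07,0,0); print(ctrl.move_l([*q[:2],.051],vel=.06,f_stop=25)); print(x())
E
```

```text
False
(-0.1716, array([-6.7,  1.6,  9.5]), 0.0598, 28.475)
False
(-0.072, array([-7.4,  2.5,  9.3]), 0.0598, 30.2917)
```

```bash
python3 - <<'E'
from ov import *; from poses import *
u=np.array([np.cos(K[2]),np.sin(K[2])])
def x(): s=ctrl.get_state(); return round(float((np.array(s["tool_pos"])[:2]-K[:2])@u),4),np.round(s["wrist_force"],1),round(s["finger_gap"],4),s["time"]
for t in (-.064,-.061,-.058,-.055,-.052,-.050):
    q=at(K,t,0,0); ctrl.move_l([*q[:2],.051],vel=.03); r=x(); print(t,r)
    if r[1][:2]@u< -22: break
shot("scene","home.png",(190,150,330,310),3.7)
E
```

```text
-0.064 (-0.0652, array([-4.4,  0.8,  7.6]), 0.0604, 30.6417)
-0.061 (-0.0627, array([-6.4,  1.6,  9.5]), 0.0597, 30.8917)
-0.058 (-0.0617, array([-11. ,   5.7,  11.4]), 0.0598, 31.1417)
-0.055 (-0.0602, array([-13.5,   8.6,  11.9]), 0.0601, 31.3917)
-0.052 (-0.0583, array([-15.1,   8.9,  10.4]), 0.0599, 31.6417)
-0.05 (-0.0569, array([-15.9,  10.3,  10.5]), 0.0598, 31.8917)
```

View pics/home.png

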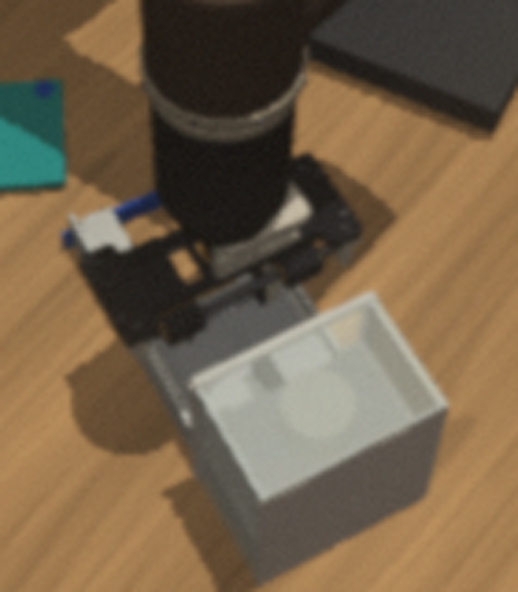

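The force rose at rack x -0.0617, against an expected -0.061, so the pan is on the stop. After that the pads slid along the lip. Next I'll let go and verify.

```bash
python3 - <<'E'
from ov import *; from poses import *
s=ctrl.get_state();p=s["tool_pos"]
ctrl.grip(.088); ctrl.move_l([p[0],p[1],.25],vel=.15)
q=at(K,-.25,0,0); 
ctrl.move_ptp([.42,.0,.28],down(K[2]))
v=at(K,.025,0,0);v=[v[0],v[1],K[2]]; g=(0,255,0)
ln=[(v,rect(-.09,.09,-.055,.055,.046),g),(v,rect(-.09,-.082,-.03,.03,.074),(0,0,255))]
overlay("scene",(190,150,330,310),3.7,"o4s.png",ln)
overlay("top",(90,90,350,240),3,"o4t.png",ln+[(L,rect(-.09,.09,-.055,.055,.056),g)])
print(ctrl.get_state()["time"])
E
```

```text
35.25
```

View pics/o4s.png

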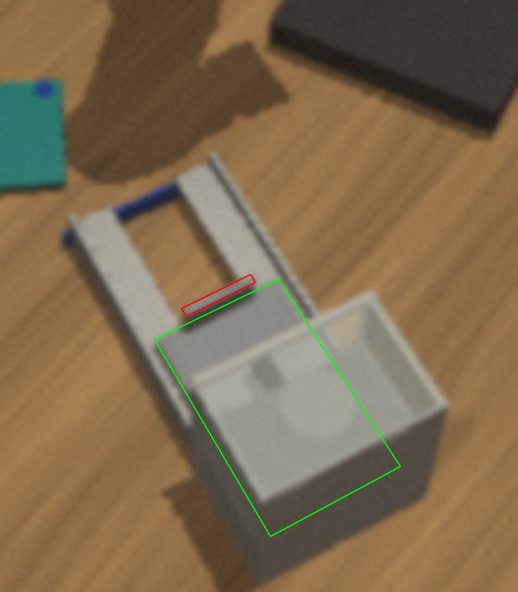

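View pics/o4t.png

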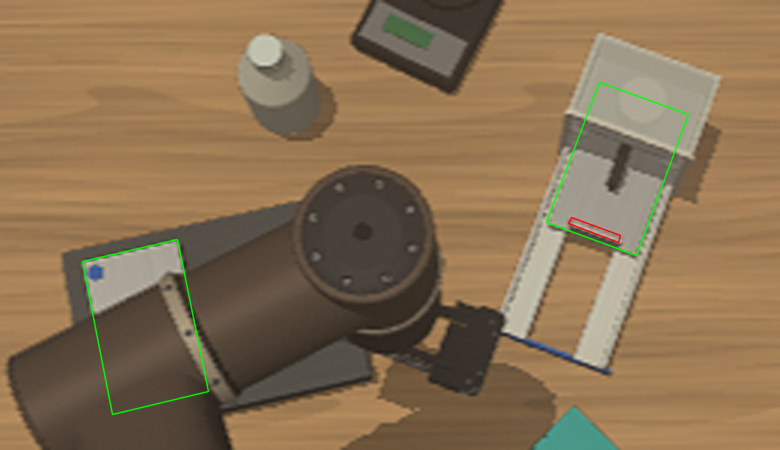

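The flat pan is home within about 1–2 mm in both views. The warped pan, bottle and jar are where they were, and the arm is clear. Handing in.

```bash
python3 -c "
from h import *
ctrl.sleep(.2); s=ctrl.get_state(); print(s['wrist_force'],s['time']); ctrl.sign_off()"
```

```text
[-0.06371683 -0.75126961 -0.54425836] 35.45
the job is handed in; nothing more can be done
```

I found the warped pan and left it on the stone. The flat one is on the lower rails against the stop, and the job was handed in at 35.5 s (limit 67 s). No verdict is reported.

- **Warped pan:** the left pan gave about 3.5 mm at its blue dot before going stiff, and I held it there with about 20 N. The right pan was stiff at 0.0563 m, its nominal deck height, so I took it as the flat one.
- **Setting down:** I lifted the right pan by its handle and lowered it onto the open front of the rails. Once let go, it matched the expected outline to about 1 mm in the scene camera.
- **Sliding home:** I gripped the lip across its 60 mm width so the gripper body would clear the housing. My first slide stopped almost at once, because the stop force was set too low. The second went through to the stop at rack x -0.0617 (expected about -0.061), and then the pads slipped a few mm along the lip.
- **Last checks:** the final pictures put the flat pan within about 1–2 mm of home, let go, with the lip to the front. In the top view the part of the warped pan not hidden by the arm was unmoved, and so was the bottle. The wrist force was near zero.
- **Not checked:** I never measured the warped pan's tilt angle; I inferred the rocking from how far the dot sank. The jar was outside both final crops, so I did not re-check it; the arm did not work near it.

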